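# Rotate the herb jars in the counter rack and close the row up

### The job

Restock the herb jars in the counter rack, oldest first: draw the two jars in the jar lane forward, keeping their order, so that the first stands at the clear front lip, and set the new jar from the counter down upright right behind them in the same lane, without dropping it. Then slide the lane's back-stop forward until it rests against the last jar, so that the whole row stands closed up to the lip. Leave the other goods in the rack and the things on the counter where they are.

Things in the scene. Friction and masses are not known exactly. Their poses are not given: they have to be found in the camera images.
- counter_rack: counter display rack, fixed: pale board 236 x 150 mm, three lanes between low aluminium dividers, clear front lip. Origin: centre of its underside; x points to its back (front = -x, toward the robot), y to its left. Floor at z = 8 mm. Right lane: jars, axis y = -45 mm; middle: low fixed candles, y = 6 mm, top z = 25 mm; left: dropper bottles, y = 50 mm, with a fixed back-stop
- lane_front (a point): front end of the jar lane: on the lane axis, at floor height, on the inner face of the clear lip (22 mm tall); axes as the rack's: the lane runs back along +x. It is 54 mm clear between dividers 27 mm tall. It holds three jars with room to spare, but at the start the two old jars stand too far back for a third behind them
- back_stop (a joint): travel of the jar lane's sliding grey plastic back-stop in m: 0 = at its rear stop (its front face then at x = 66 mm of the rack), growing as it slides forward (toward the lip, -x of the rack), at most 0.16; it stays where it is left and takes about 1 N to slide, plus about 1 N for every jar that it pushes (it pushes low, so they stay upright)
- stop_face (a point): point on the front face of the jar lane's back-stop, on the lane axis, 38 mm above the counter; axes as the rack's. The face is a plate 42 mm wide, top 71 mm above the counter
- stop_tab (a point): the grip of the jar lane's back-stop: an upright tab 16 mm wide (across the lane), 8 mm thick (along it), 24 mm behind the front face, its top 108 mm above the counter; this point is 12 mm below its top, a good height to pinch it; axes as the rack's
- jar_front: a glass herb jar, round, 46 mm across and 106 mm tall, weighing 0.08 to 0.15 kg, with a green cylindrical cap 45 mm across on its top 20 mm (the body below it is 44 mm across); origin: centre of its underside, z up. Old stock: the front one of the two in the jar lane at the start
- jar_rear: a glass herb jar, round, 46 mm across and 106 mm tall, weighing 0.08 to 0.15 kg, with a green cylindrical cap 45 mm across on its top 20 mm (the body below it is 44 mm across); origin: centre of its underside, z up. Old stock: the rear one of the two in the jar lane at the start; a jar pushed or dragged by its cap tips rather than slides: carry it just off the floor, or push it low down
- jar_new: a glass herb jar, round, 46 mm across and 106 mm tall, weighing 0.08 to 0.15 kg, with a green cylindrical cap 45 mm across on its top 20 mm (the body below it is 44 mm across); origin: centre of its underside, z up. New stock: stands on the open counter to the left of the rack
- dropper_1: a small dark dropper bottle with a black rubber bulb, 33 mm across, 102 mm tall, in a closed-up row in the left lane of the rack; to be left alone; origin: centre of its underside
- dropper_2: a small dark dropper bottle with a black rubber bulb, 33 mm across, 102 mm tall, in a closed-up row in the left lane of the rack; to be left alone; origin: centre of its underside
- dropper_3: a small dark dropper bottle with a black rubber bulb, 33 mm across, 102 mm tall, in a closed-up row in the left lane of the rack; to be left alone; origin: centre of its underside
- drink_dispenser: large glass drink dispenser on a wire stand in a teak tray, a fixed obstacle left of the work: 190 mm across, its lid 436 mm above the counter, its tap 115 mm nearer the robot (-x) than its origin; the tray measures 230 x 384 mm, 50 mm high; origin: under the stand
- counter_sign: upright sign board on a low wooden foot, a fixed obstacle behind the new jar: 185 mm wide, 230 mm tall; origin: centre of its foot
- bell: domed, pale silver service bell on the counter, 84 mm across, 58 mm tall, bystander; origin: centre of its underside
- reader: black card reader lying on the counter, 136 x 74 x 26 mm, bystander; origin: centre of its underside
- tips: open glass tip jar, 66 mm across, 79 mm tall, bystander; origin: centre of its underside
- desk_stapler: desk stapler, 135 x 36 x 42 mm, bystander; origin: centre of its underside
Mind the look-alikes: they are no part of the job. What is shaped like the jar_front but blue is not meant.

How it is judged (in metres and radians):
On the way, in this order (a step that is already met when the one before it is completed fails the run):
1. both old jars have been drawn forward, so that a third fits behind them (x of jar_rear in the frame of counter_rack below -0.012 m and x of jar_front in the frame of counter_rack below -0.055 m), for 0.2 s.
2. the new jar stands upright in the jar lane behind the old ones (y of jar_new in the frame of counter_rack between -0.053 and -0.037 m and z of jar_new in the frame of counter_rack below 0.013 m and angle between jar_new's own z axis and vertical below 0.1 rad and x of jar_new in the frame of counter_rack above -0.015 m and x of jar_rear in the frame of counter_rack below -0.012 m), for 0.2 s.
At the end, for the whole second after the job is handed in: All three jars stand upright and at rest on the floor of the jar lane, the two old ones in their first order and the new one last; gaps lip to first jar, jar to jar and last jar to back-stop face are each under about 6 mm (y of jar_front in the frame of counter_rack between -0.053 and -0.037 m and z of each of jar_front, jar_rear, jar_new in the frame of counter_rack below 0.013 m and angle between each of jar_front, jar_rear, jar_new's own z axis and vertical below 0.1 rad and linear speed of each of jar_front, jar_rear, jar_new below 0.02 m/s and y of jar_rear in the frame of counter_rack between -0.053 and -0.037 m and y of jar_new in the frame of counter_rack between -0.053 and -0.037 m and x of jar_front in the frame of counter_rack below -0.0815 m and horizontal distance between jar_front and jar_rear below 0.051 m and x of jar_rear in the frame of counter_rack above -0.06 m and horizontal distance between jar_rear and jar_new below 0.051 m and x of jar_new in the frame of counter_rack above -0.015 m and horizontal distance between stop_face and jar_new below 0.0285 m); the robot touches nothing.
It fails at once if a jar is tipped by more than about 30 degrees (angle between any of jar_front, jar_rear, jar_new's own z axis and vertical above 0.52 rad).
It fails at once if a jar is dropped (falls freely by more than about 2 cm) ((linear speed of jar_front above 0.6 m/s and contact force between the fingers and jar_front below 0.05 N) or (linear speed of jar_rear above 0.6 m/s and contact force between the fingers and jar_rear below 0.05 N) or (linear speed of jar_new above 0.6 m/s and contact force between the fingers and jar_new below 0.05 N)).
It fails at once if a dropper bottle is shifted by more than 15 mm, or a thing on the counter by more than 30 mm (distance of any of dropper_1, dropper_2, dropper_3 from where it was at the start of the episode above 0.015 m or distance of any of bell, reader, tips, desk_stapler from where it was at the start of the episode above 0.03 m).
It also fails if it takes over 72 s, if anything falls off the work surface, if the arm or the gripper's body presses on something with over 40 N, if the wrist force passes 120 N, or if a joint passes its speed limit or range.

### The arm

A 7-joint arm with a two-finger parallel gripper is mounted at the origin on a cart in front of the work surface, level with it; the furniture and walls round the work are solid. World frame = base frame: x ahead of the robot, y to its left, z up, the work surface at z = 0. Lengths are in m, angles in degrees, forces in N, time in s.
With the tool pointing down it reaches from about 0.425 to 0.875 m from the base axis. Payload 4.7 kg.
Tool frame: the origin (TCP) lies midway between the tips of the shut fingers; the grasp point (between the pads) lies env.grip_point_offset behind it (env.grip_point_offset is the distance from the TCP to the grasp point, in m); x points along the fingers, y is the direction in which the jaws open and shut, and the axes are right-handed (so a half turn about x gives the same grasp; the last joint's range is limited). The gripper opens to 87 mm and grips with 3 to 60 N. Pads are 19 mm wide; open, the fingers measure 117 mm over their backs; the gripper's body (75 mm by 190 mm) begins 51 mm behind the grasp point.
Start: joints at [-75.453, 18.392, -4.016, 83.108, 1.295, 78.541, -3.26], TCP at [0.154, 0.631, 0.223] pointing down, gripper open.
Joint ranges: [-163.93, 163.93], [-17.29, 119.83], [-79.2, 71.16], [3.27, 140.29], [-89.18, 269.18], [5.43, 117.66], [-154.24, 154.24]. Speed limits (degrees/s): [147.25, 147.25, 180, 180, 180, 180, 180].

### API

Orientations are given as [roll, pitch, yaw] about the fixed x, y, z axes, in that order (R = Rz(yaw) Ry(pitch) Rx(roll)).
In Python, from cell import readout, read_camera, camera_params, sign_off, spot_in, pinpoint, env gives the robot as it stands.
- The arm moves only by the shell command python3 -m pendant 'ROWS' [OPENING] [FORCE]. ROWS is a JSON object of lists of equal length, an entry for each row: "xyz": the shift along the world's x, y, z in m, a list of three; "turn": the turn about the world's z in rad. A call has 1 to 10 rows; each row shifts and turns the pose as measured when the row begins; what a row does not reach is not made up. A row lasts 1/8 s, in which the tool goes at most 62.5 mm and 10.7 degrees, less where a joint would pass 70% of its speed; a pose out of reach is approached as far as the arm can. A call is refused whole if a number of a shift passes 0.0625 or a number of a turn 0.188, either way. A call with a gripper value outside its range is refused whole. OPENING is the opening, from 0 (shut) to 1 (fully open), set as the call begins (- or left out, the last holds). The fingers move at their own pace and stop on an object; FORCE is the grip in N (left out, the last holds). Time passes only in rows, so rows that do not move let the fingers close. It gives the time, the measured TCP pose, the force and the opening at its end, in the units of the state.
- readout.get_obs(): the state, without advancing time (a new reading comes with each control period).
- read_camera(name): name is "side" or "top"; returns the picture (384x512x3 uint8, red, green, blue); there is no depth.
- camera_params(name): a dict with "fx", "fy", "cx", "cy" (pixels), "rvec" (rotation vector, rad) and "tvec" (3), from world to camera coordinates, as OpenCV has them. Camera axes: x right, y down, z forward; pixel columns grow to the right and rows downward; lengths in m; the calibration is good to about 2 mm. A picture is of the moment at which its call begins. camera_params takes no time and is no camera call.
- sign_off(): hands the job in, once; it reports no verdict.
Trained networks look in the newest picture that a camera, given by its name, has taken for a name from the list of things; names that differ only in an ending like _2 or _b are one class to them, and where a whole thing is asked for, a point or a joint stands for the part that bears it (a point fixed in the world has none). Each returns a list of dicts, best first, with "score" (0 to 1); they miss things now and then, are a little off and sometimes report something else, mostly with a low value. They report only what shows in the picture. A call takes as long as a camera call. They do not tell look-alikes from the thing itself.
- spot_in(camera, name): "at" ([x, y, z] in m, in the coordinates of the camera as it stood for that picture, good to about 4 mm: the middle of the surface that is visible of it).
- pinpoint(camera, name): "at" ([x, y, z] in m, in the coordinates of the camera as it stood for that picture, good to about 4 mm: a listed point, or the origin of a listed thing).
The state is a dict: "time_s": time; "qpos": joint angles; "joint_velocities": joint speeds; "effort": joint torques, N m; "tool_pos": TCP position; "tool_rot": TCP orientation; "force": force on the tool from outside, world axes, zero at the start; "wrist_torque": the same for the moment, N m; "grip_width": finger opening in m.
Only numpy, scipy, OpenCV 4.12 (cv2) and the standard library are available. Lean on these libraries where they do the work, as an engineer would, in place of code of your own. Each camera call takes 0.05 s, during which the arm holds its last target.

## Working session

There is one attempt and no reset: what is moved stays moved. The work goes in short steps, Python scripts to look and compute and a shell command to move; the robot and the scene stay as the last step left them, time stands still between calls to the robot, and variables do not carry over. Pictures are saved under pics/ and viewed, and the job is handed in when it is done.

```bash
ls; mkdir -p pics; cat > h.py <<'E'
import numpy as np, cv2
from cell import readout, read_camera, camera_params, sign_off, spot_in, pinpoint, env
def w(cam,p):
    c=camera_params(cam);R,_=cv2.Rodrigues(np.array(c['rvec'],float));return R.T@(np.array(p)-np.array(c['tvec']).ravel())
def px(cam,P):
    c=camera_params(cam);K=np.array([[c['fx'],0,c['cx']],[0,c['fy'],c['cy']],[0,0,1.]])
    return cv2.projectPoints(np.array(P,float).reshape(-1,3),np.array(c['rvec'],float),np.array(c['tvec'],float),K,None)[0].reshape(-1,2)
def ray(cam,u,v,z):
    c=camera_params(cam);R,_=cv2.Rodrigues(np.array(c['rvec'],float));o=-R.T@np.array(c['tvec']).ravel()
    d=R.T@np.array([(u-c['cx'])/c['fx'],(v-c['cy'])/c['fy'],1]);return o+d*(z-o[2])/d[2]
def snap(cam,name):
    im=read_camera(cam);cv2.imwrite('pics/'+name,im[:,:,::-1]);return im
E
python3 - <<'E'
from h import *
print(readout.get_obs()['tool_pos'],readout.get_obs()['tool_rot'],env.grip_point_offset)
for c in('side','top'):
    snap(c,c+'0.png');print(c,w(c,[0,0,0]).round(3))
    for n in('counter_rack','lane_front','stop_face','stop_tab','jar_front','dropper_1'):
        print(n,[(round(d['score'],2),w(c,d['at']).round(3).tolist()) for d in pinpoint(c,n)])
E
```

```text
pics
[0.15427541 0.63086768 0.22146514] [ -86.28089895   89.89104402 -100.01625833] 0.0187
side [0.116 1.079 0.875]
counter_rack [(0.88, [0.516, -0.255, -0.004])]
lane_front [(0.81, [0.398, -0.27, 0.012])]
stop_face [(0.41, [0.561, -0.314, 0.038])]
stop_tab [(0.51, [0.584, -0.32, 0.094]), (0.15, [0.397, 0.345, 0.001])]
jar_front [(0.61, [0.462, -0.294, 0.01]), (0.51, [0.442, -0.424, -0.002])]
dropper_1 [(0.65, [0.436, -0.186, 0.004]), (0.54, [0.469, -0.196, 0.009]), (0.47, [0.502, -0.205, 0.006])]
top [-0.626 -0.117  1.526]
counter_rack [(0.69, [0.511, -0.252, -0.001])]
lane_front [(0.66, [0.394, -0.271, 0.008])]
stop_face [(0.74, [0.462, -0.287, 0.005]), (0.38, [0.567, -0.312, 0.039])]
stop_tab [(0.49, [0.581, -0.317, 0.091])]
jar_front [(0.8, [0.461, -0.288, 0.007]), (0.78, [0.441, -0.424, -0.006])]
dropper_1 [(0.64, [0.47, -0.191, 0.01]), (0.64, [0.504, -0.202, 0.005]), (0.58, [0.432, -0.182, 0.008]), (0.3, [0.46, -0.007, 0.002])]
```

View pics/side0.png

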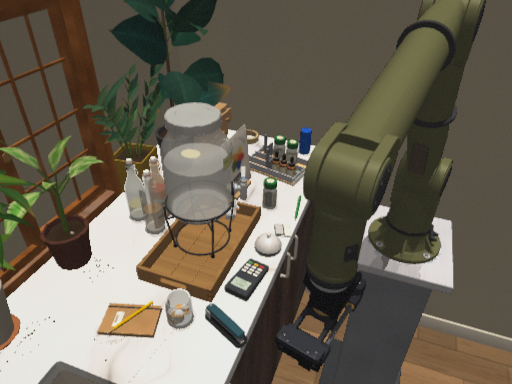

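View pics/top0.png

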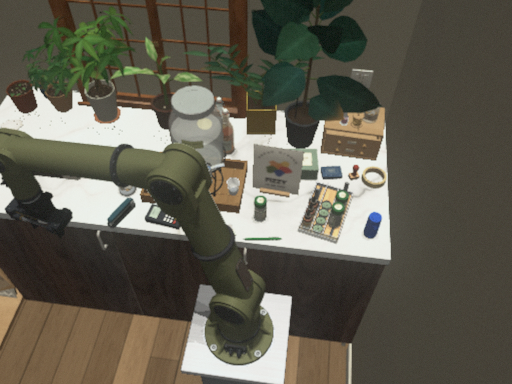

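```bash
python3 - <<'E'
from h import *
for c in('side','top'):
    im=snap(c,c+'1.png')
    cr={'side':(230,110,110,110),'top':(235,150,160,110)}[c]
    x,y,a,b=cr;o=cv2.resize(im[y:y+b,x:x+a],None,fx=5,fy=5,interpolation=cv2.INTER_CUBIC);cv2.imwrite('pics/%sz.png'%c,o[:,:,::-1])
    for n in('jar_new','jar_rear','jar_front','stop_tab','counter_sign','bell','drink_dispenser','reader'):
        print(n,[(round(d['score'],2),w(c,d['at']).round(3).tolist()) for d in pinpoint(c,n)])
    print([(round(d['score'],2),w(c,d['at']).round(3).tolist()) for d in spot_in(c,'jar_new')])
E
```

```text
jar_new [(0.74, [0.461, -0.012, 0.001])]
jar_rear [(0.78, [0.523, -0.304, 0.006]), (0.71, [0.461, -0.011, -0.001])]
jar_front [(0.72, [0.465, -0.293, 0.007]), (0.57, [0.442, -0.422, -0.004])]
stop_tab [(0.68, [0.586, -0.32, 0.094])]
counter_sign []
bell [(0.7, [0.509, -0.26, -0.007]), (0.58, [0.392, 0.195, 0.003])]
drink_dispenser []
reader [(0.83, [0.4, 0.346, -0.003])]
[(0.88, [0.455, 0.004, 0.069]), (0.56, [0.5, -0.19, 0.065])]
jar_new [(0.65, [0.46, -0.008, 0.0]), (0.34, [0.405, 0.342, -0.0])]
jar_rear [(0.46, [0.514, -0.298, 0.011])]
jar_front [(0.7, [0.464, -0.288, 0.008]), (0.68, [0.441, -0.423, 0.0])]
stop_tab [(0.62, [0.585, -0.317, 0.092]), (0.54, [0.393, 0.519, -0.002])]
counter_sign [(0.41, [0.566, -0.312, 0.041])]
bell []
drink_dispenser []
reader [(0.84, [0.405, 0.342, -0.003])]
[(0.77, [0.44, -0.012, 0.077]), (0.35, [0.463, -0.197, 0.08])]
```

```bash
ls pics
```

```text
side0.png
side1.png
sidez.png
top0.png
top1.png
topz.png
```

View pics/sidez.png

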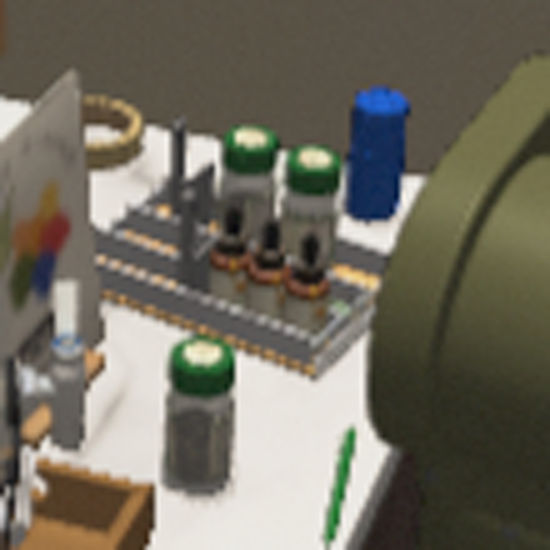

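View pics/topz.png

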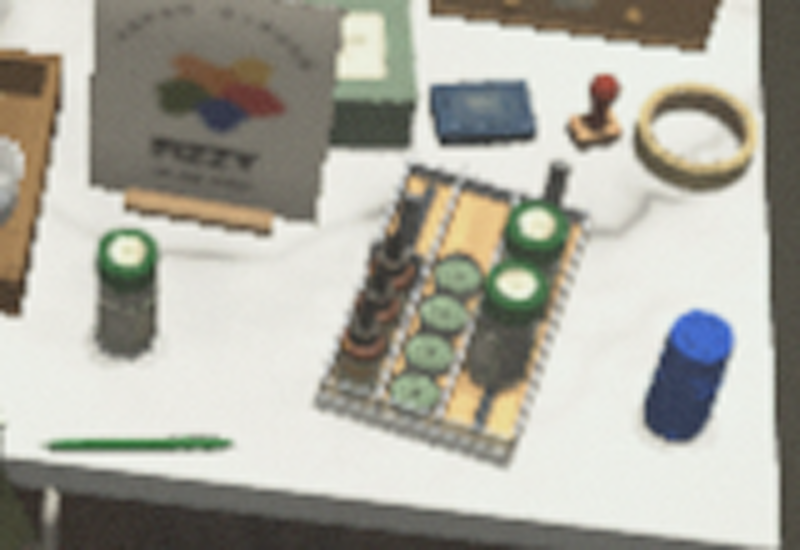

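```bash
cat >> h.py <<'E'
from scipy.spatial.transform import Rotation as Ro
def tool():
    o=readout.get_obs();R=Ro.from_euler('xyz',o['tool_rot'],degrees=True).as_matrix()
    return o['time_s'],np.round(o['tool_pos'],4),'yaxis',round(np.degrees(np.arctan2(R[1,1],R[0,1])),1),'xaxis',R[:,0].round(3),np.round(o['qpos'],1),np.round(o['force'],1),round(o['grip_width'],4)
def caps(im):
    hsv=cv2.cvtColor(im,cv2.COLOR_RGB2HSV);m=cv2.inRange(hsv,(50,120,40),(80,255,200))
    n,l,s,c=cv2.connectedComponentsWithStats(m);return [(s[i].tolist(),c[i].round(1).tolist()) for i in range(1,n) if s[i][4]>25]
E
python3 - <<'E'
from h import *
print(tool())
for c in('side','top'):
    im=cv2.imread('pics/%s1.png'%c)[:,:,::-1].copy();
    for k in caps(im):
        if (c=='side' and k[1][0]>230 and 90<k[1][1]<250) or (c=='top' and k[1][0]>235 and k[1][1]>180): print(c,k)
for nm,z,s,t in(('rear',.114,(280,137.6),(342.4,194.6)),('front',.114,(292.8,141.6),(338.4,207)),('new',.106,(270.6,180.4),(260.6,199.6))):
    print(nm,ray('side',*s,z).round(4),ray('top',*t,z).round(4))
for n,u,v,z in(('signfootL',260.5,190,.0),('signfootR',289,196,.0),('tray fl',140,200,0.05),('tray fr',238,209,0.05),('tray br',247,160,.05),('tray fr bottom',240,212,0),('lid',198,101,.436)): print(n,ray('top',u,v,z).round(3))
# rack corners top, zoom coords, z~0.02
for u,v in((320,400),(510,462),(590,215),(412,168)): print('rack',ray('top',235+u/5,150+v/5,.022).round(3))
E
```

```text
(1.7, array([0.1544, 0.6314, 0.2226]), 'yaxis', np.float64(76.3), 'xaxis', array([ 0.,  0., -1.]), array([-75.5,  18.4,  -4. ,  83.1,   1.3,  78.5,  -3.3]), array([-0. ,  0.3, -0.2]), 0.0873)
side ([275, 137, 11, 7, 39], [279.7, 140.6])
side ([288, 141, 10, 8, 35], [292.1, 145.0])
side ([265, 179, 12, 10, 62], [270.5, 184.6])
side ([296, 196, 5, 22, 29], [297.7, 207.0])
rear [ 0.5176 -0.2994  0.114 ] [ 0.5183 -0.3018  0.114 ]
front [ 0.461  -0.2867  0.114 ] [ 0.4596 -0.289   0.114 ]
new [ 0.458  -0.0093  0.106 ] [ 0.4597 -0.009   0.106 ]
signfootL [0.588 0.005 0.   ]
signfootR [ 0.574 -0.109  0.   ]
tray fl [0.437 0.446 0.05 ]
tray fr [0.447 0.073 0.05 ]
tray br [0.695 0.075 0.05 ]
tray fr bottom [0.47 0.07 0.  ]
lid [0.586 0.222 0.436]
rack [ 0.404 -0.16   0.022]
rack [ 0.37  -0.3    0.022]
rack [ 0.607 -0.354  0.022]
rack [ 0.635 -0.215  0.022]
```

```bash
python3 - <<'E'
from h import *
from scipy.optimize import least_squares
M=[((0,0),(.516,-.255),1),((0,0),(.511,-.252),1),((.066,-.045),(.561,-.314),1),((.066,-.045),(.567,-.312),1),((.09,-.045),(.585,-.320),2),((.09,-.045),(.583,-.317),2),((None,-.045),(.397,-.270),1),((None,-.045),(.395,-.271),1),
((None,.05),(.434,-.184),1),((None,.05),(.4695,-.1935),1),((None,.05),(.503,-.2035),1),((None,-.045),(.461,-.288),.7),((None,-.045),(.518,-.3006),.7)]
def f(p):
    r=[];c,s=np.cos(p[2]),np.sin(p[2])
    for l,m,wt in M:
        d=np.array(m)-p[:2];lx,ly=c*d[0]+s*d[1],-s*d[0]+c*d[1]
        if l[0] is not None:r.append(wt*(lx-l[0]))
        r.append(wt*(ly-l[1]))
    return np.array(r)
q=least_squares(f,[.51,-.25,-.25]);p=q.x;print(p[:2].round(4),np.degrees(p[2]).round(2),(f(p)*1000).round(1))
c,s=np.cos(p[2]),np.sin(p[2]);R=np.array([[c,-s],[s,c]])
for n,l in(('tab0',(.09,-.045)),('tab@.084',(.006,-.045)),('jarnew place',(.022,-.045))):print(n,(p[:2]+R@l).round(4))
for n,m in(('front',(.461,-.288)),('rear',(.518,-.3006)),('lf',(.396,-.2705))):print(n,(R.T@(np.array(m)-p[:2])).round(4))
E
```

```text
[ 0.5092 -0.2533] -14.21 [ 7.   0.1  1.4  1.7 -0.9 -1.1  4.4  2.3 -0.3 -2.  -5.7  2.8  1.3 -0.1
 -1.2 -1.7 -3.2 -0.3  0.9]
tab0 [ 0.5854 -0.3191]
tab@.084 [ 0.504  -0.2984]
jarnew place [ 0.5195 -0.3024]
front [-0.0382 -0.0454]
rear [ 0.0201 -0.0437]
lf [-0.1055 -0.0444]
```

```bash
python3 -m pendant '{"xyz":[[0.005,-0.05,0.015],[0.005,-0.05,0.015],[0.01,-0.05,0.01],[0.015,-0.05,0.01],[0.03,-0.04,0],[0.04,-0.035,0],[0.04,-0.035,0],[0.035,-0.04,0]],"turn":[0,0,0,0,0,0,0,0]}' 1 20; python3 -c "
from h import *
print(tool())"
```

```text
time_s: 2.7
tool_pos: [0.3352, 0.2732, 0.2731]
tool_rot: [77.9, 89.8, 64.7]
force: [0.5, -0.5, 0.6]
grip_width: 0.0871
(2.7, array([0.3352, 0.2732, 0.2731]), 'yaxis', np.float64(76.8), 'xaxis', array([ 0.001,  0.003, -1.   ]), array([-58.2, -10.5,  13.6, 107.8,   2.4,  82.3,  31.6]), array([ 0.5, -0.5,  0.6]), 0.0871)
```

```bash
python3 -m pendant '{"xyz":[[0.035,-0.04,0],[0.03,-0.05,0],[0.02,-0.055,0],[0.01,-0.055,0],[0.01,-0.055,0],[0.01,-0.055,0],[0.01,-0.055,0],[0.015,-0.055,0],[0.02,-0.05,0],[0.02,-0.05,0]],"turn":[0,0,0,0,0,0,0,0,0,0]}' 1 20; python3 -c "
from h import *
print(tool())"
```

```text
time_s: 3.95
tool_pos: [0.5208, -0.2641, 0.2774]
tool_rot: [48.9, 88.8, 35.9]
force: [-0.5, 2.3, 0.7]
grip_width: 0.087
(3.95, array([ 0.5208, -0.2641,  0.2774]), 'yaxis', np.float64(76.9), 'xaxis', array([ 0.016,  0.012, -1.   ]), array([-27.7,  14. ,  62.8,  90.3, -13.7,  83. , 112.9]), array([-0.5,  2.3,  0.7]), 0.087)
```

```bash
python3 -m pendant '{"xyz":[[0,0,0],[0,0,0]],"turn":[0,0]}' ; python3 -c "
from h import *
print(tool())"
```

```text
time_s: 4.2
tool_pos: [0.52, -0.2682, 0.2752]
tool_rot: [42.5, 89.4, 29.0]
force: [-0.7, -0.4, 0.5]
grip_width: 0.0868
(4.2, array([ 0.52  , -0.2682,  0.2752]), 'yaxis', np.float64(76.5), 'xaxis', array([ 0.01 ,  0.005, -1.   ]), array([-27.2,  14.5,  62.6,  90.2, -13.5,  82.9, 112.8]), array([-0.7, -0.4,  0.5]), 0.0868)
```

```bash
python3 -m pendant '{"xyz":[[0.022,-0.017,-0.02],[0.022,-0.017,-0.02],[0.022,-0.017,-0.02],[0,0,0]],"turn":[0,0,-0.01,0]}' 0.7; python3 -c "
from h import *
print(tool())
snap('side','s2.png');snap('top','t2.png')
for c in('side','top'):
  for n in ('stop_tab','jar_rear'):print(n,[(round(d['score'],2),w(c,d['at']).round(3).tolist()) for d in pinpoint(c,n)])
  im=cv2.imread('pics/%s2.png'%c[0]);x,y,a,b={'side':(230,60,160,140),'top':(240,120,160,130)}[c];cv2.imwrite('pics/%sz2.png'%c[0],cv2.resize(im[y:y+b,x:x+a],None,fx=4,fy=4,interpolation=cv2.INTER_CUBIC))
"
```

```text
time_s: 4.7
tool_pos: [0.5905, -0.3105, 0.2178]
tool_rot: [52.2, 88.5, 38.9]
force: [0.5, 0.1, 0.1]
grip_width: 0.0627
(4.7, array([ 0.5905, -0.3105,  0.2178]), 'yaxis', np.float64(76.7), 'xaxis', array([ 0.021,  0.017, -1.   ]), array([-14.2,  28.6,  57.2,  83.1, -25.6,  81. , 120.3]), array([0.5, 0.1, 0.1]), 0.0627)
stop_tab [(0.57, [0.586, -0.317, 0.093])]
jar_rear [(0.71, [0.523, -0.304, 0.007])]
stop_tab [(0.59, [0.583, -0.318, 0.095])]
jar_rear [(0.5, [0.404, 0.343, -0.003]), (0.48, [0.515, -0.299, 0.008])]
```

View pics/sz2.png

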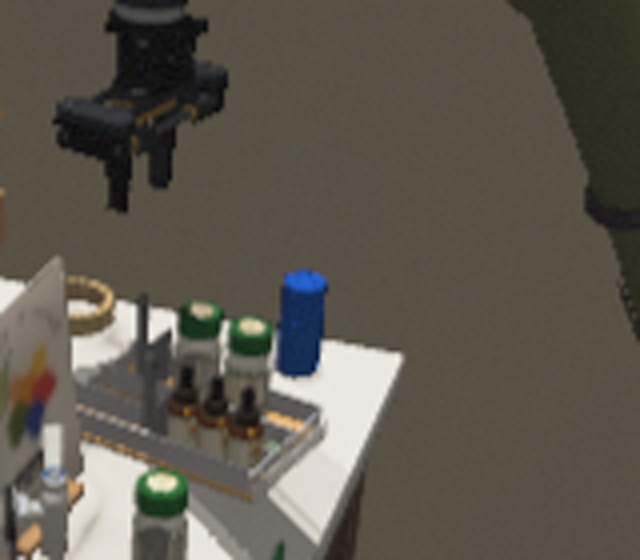

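View pics/tz2.png

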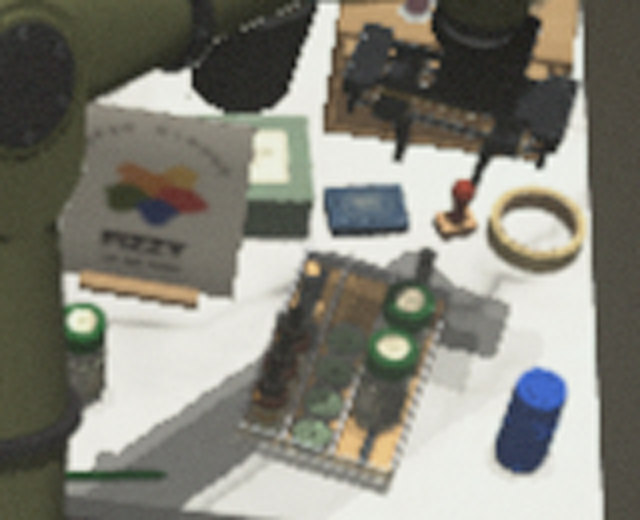

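View pics/t2.png

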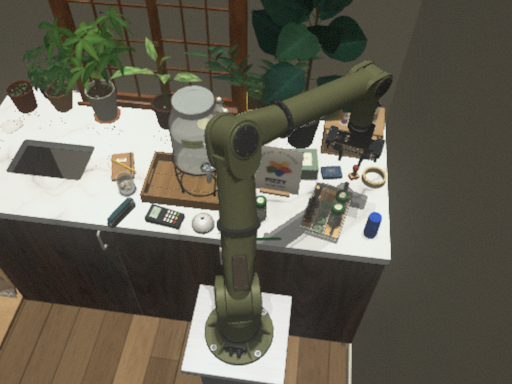

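View pics/s2.png

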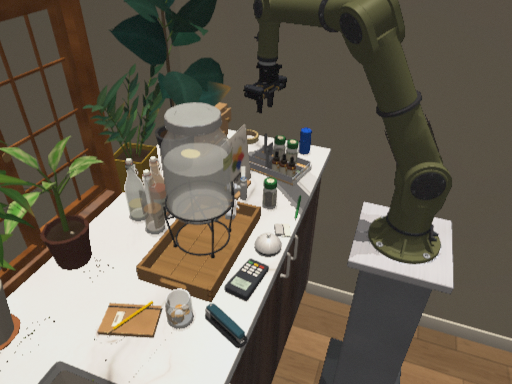

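```bash
python3 -m pendant '{"xyz":[[-0.003,-0.005,-0.02],[-0.002,-0.004,-0.03],[0,0,-0.01],[0,0,0]],"turn":[-0.008,0,0,0]}' 0.7; python3 -c "
from h import *
print(tool());print(px('side',readout.get_obs()['tool_pos']),px('top',readout.get_obs()['tool_pos']))"
```

```text
time_s: 5.5
tool_pos: [0.5838, -0.3207, 0.1581]
tool_rot: [45.2, 88.3, 31.3]
force: [-0.6, 0.9, -0.3]
grip_width: 0.0612
(5.5, array([ 0.5838, -0.3207,  0.1581]), 'yaxis', np.float64(76.1), 'xaxis', array([ 0.026,  0.016, -1.   ]), array([-13. ,  30.6,  56. ,  87.9, -27.7,  75. , 122.5]), array([-0.6,  0.9, -0.3]), 0.0612)
[[266.36470509 122.46705969]] [[349.86880754 173.72058184]]
```

```bash
python3 -m pendant '{"xyz":[[0.001,0.001,-0.03],[0,0,-0.03],[0,0,-0.012],[0,0,-0.004],[0,0,0]],"turn":[0,0,0,0,0]}' 0.7; python3 -c "
from h import *
print(tool())
for c in 'side','top':
  im=snap(c,c[0]+'3.png')
  for n in ('stop_tab',):print(n,[(round(d['score'],2),w(c,d['at']).round(3).tolist()) for d in pinpoint(c,n)])
  x,y,a,b={'side':(230,60,160,140),'top':(280,120,130,130)}[c];cv2.imwrite('pics/%sz3.png'%c[0],cv2.resize(im[y:y+b,x:x+a,::-1],None,fx=4,fy=4,interpolation=cv2.INTER_CUBIC))
"
```

```text
time_s: 6.12
tool_pos: [0.5878, -0.3212, 0.0851]
tool_rot: [34.5, 88.0, 20.6]
force: [-0.9, -0.4, 0.5]
grip_width: 0.0611
(6.125, array([ 0.5878, -0.3212,  0.0851]), 'yaxis', np.float64(76.1), 'xaxis', array([ 0.033,  0.012, -0.999]), array([-11.4,  34.3,  53.3,  91.9, -31.1,  67.9, 124.8]), array([-0.9, -0.4,  0.5]), 0.0611)
stop_tab [(0.69, [0.584, -0.322, 0.094]), (0.54, [0.435, -0.185, 0.005])]
stop_tab []
```

View pics/sz3.png

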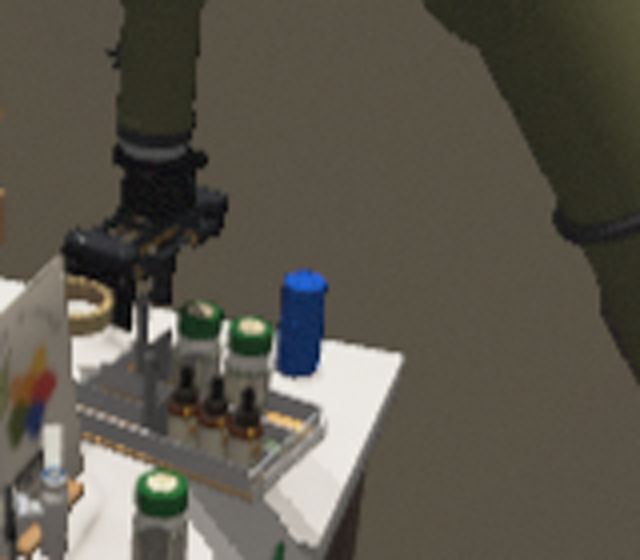

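View pics/tz3.png

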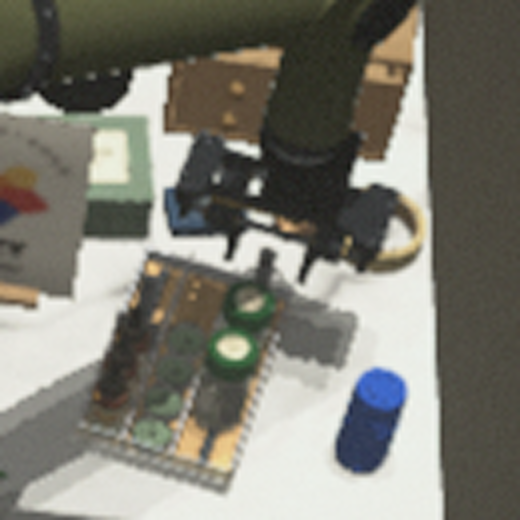

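```bash
python3 -c "
from h import *
for P in ((.585,-.319,.108),(.585,-.319,.096),(.585,-.319,.071),tuple(readout.get_obs()['tool_pos'])):
  print(P,(px('top',P)-[280,120])*4,(px('side',P)-[230,60])*4)"
```

```text
(0.585, -0.319, 0.108) [[268.90402558 248.68995921]] [[142.38746907 295.38929555]]
(0.585, -0.319, 0.096) [[266.87073897 256.84196041]] [[142.06085992 305.93003976]]
(0.585, -0.319, 0.071) [[262.70084402 273.56020785]] [[141.38926758 327.60451875]]
(np.float64(0.5878395168502387), np.float64(-0.3212841297595562), np.float64(0.08534194322908298)) [[267.57982482 261.96310579]] [[139.90159851 313.73814026]]
```

```bash
python3 -m pendant '{"xyz":[[-0.002,0.001,-0.006],[-0.001,0,-0.003],[0,0,0]],"turn":[0,0,0]}' 0.7; python3 -m pendant '{"xyz":[[0,0,0],[0,0,0],[0,0,0],[0,0,0],[0,0,0],[0,0,0]],"turn":[0,0,0,0,0,0]}' 0 30;  python3 -c "
from h import *
print(tool())"
```

```text
time_s: 6.7
tool_pos: [0.5848, -0.3203, 0.0763]
tool_rot: [33.6, 87.9, 19.7]
force: [-0.0, -0.5, 0.0]
grip_width: 0.0608
time_s: 7.45
tool_pos: [0.5851, -0.32, 0.0765]
tool_rot: [33.8, 87.9, 20.0]
force: [-0.8, 1.1, 0.2]
grip_width: 0.0157
(7.45, array([ 0.5851, -0.32  ,  0.0765]), 'yaxis', np.float64(76.2), 'xaxis', array([ 0.034,  0.012, -0.999]), array([-11.5,  34.4,  53.1,  92.9, -31.4,  66.9, 125.2]), array([-0.8,  1.1,  0.2]), 0.0157)
```

```bash
python3 -m pendant '{"xyz":[[-0.0048,0.0012,0],[-0.0048,0.0012,0],[-0.0048,0.0012,0],[-0.0048,0.0012,0],[-0.0048,0.0012,0],[-0.0048,0.0012,0],[-0.0048,0.0012,0],[-0.0048,0.0012,0],[-0.0048,0.0012,0],[0,0,0]],"turn":[0,0,0,0,0,0,0,0,0,0]}' ;  python3 -c "
from h import *
print(tool())"
```

```text
time_s: 8.7
tool_pos: [0.5393, -0.3091, 0.0765]
tool_rot: [30.0, 87.8, 16.2]
force: [-0.1, -0.0, -0.9]
grip_width: 0.0158
(8.7, array([ 0.5393, -0.3091,  0.0765]), 'yaxis', np.float64(76.2), 'xaxis', array([ 0.036,  0.01 , -0.999]), array([-15. ,  29.3,  55.6,  99.9, -28.6,  64.1, 125.8]), array([-0.1, -0. , -0.9]), 0.0158)
```

```bash
python3 -m pendant '{"xyz":[[-0.0048,0.0012,0],[-0.0048,0.0012,0],[-0.0048,0.0012,0],[-0.0048,0.0012,0],[-0.0048,0.0012,0],[0,0,0]],"turn":[0,0,0,0,0,0]}' ;  python3 -c "
from h import *
print(tool())
for c in 'side','top':
  im=snap(c,c[0]+'4.png')
  for n in ('jar_front','jar_rear'):print(n,[(round(d['score'],2),w(c,d['at']).round(3).tolist()) for d in pinpoint(c,n)])
  x,y,a,b={'side':(230,60,160,140),'top':(280,120,130,130)}[c];cv2.imwrite('pics/%sz4.png'%c[0],cv2.resize(im[y:y+b,x:x+a,::-1],None,fx=4,fy=4,interpolation=cv2.INTER_CUBIC))
"
```

```text
time_s: 9.45
tool_pos: [0.5136, -0.303, 0.0765]
tool_rot: [29.3, 87.8, 15.4]
force: [0.6, -0.1, -2.3]
grip_width: 0.0151
(9.45, array([ 0.5136, -0.303 ,  0.0765]), 'yaxis', np.float64(76.2), 'xaxis', array([ 0.036,  0.01 , -0.999]), array([-17.2,  26.3,  57.2, 103.6, -26.7,  62.7, 125.7]), array([ 0.6, -0.1, -2.3]), 0.0151)
jar_front [(0.73, [0.429, -0.281, 0.01]), (0.57, [0.445, -0.426, -0.003])]
jar_rear [(0.67, [0.47, -0.293, 0.006])]
jar_front [(0.62, [0.439, -0.425, -0.001]), (0.61, [0.423, -0.275, 0.005])]
jar_rear [(0.55, [0.467, -0.289, 0.014])]
```

View pics/sz4.png

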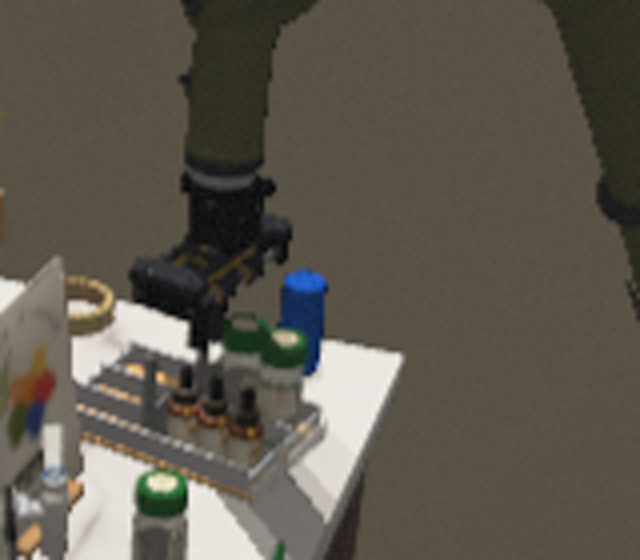

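View pics/tz4.png

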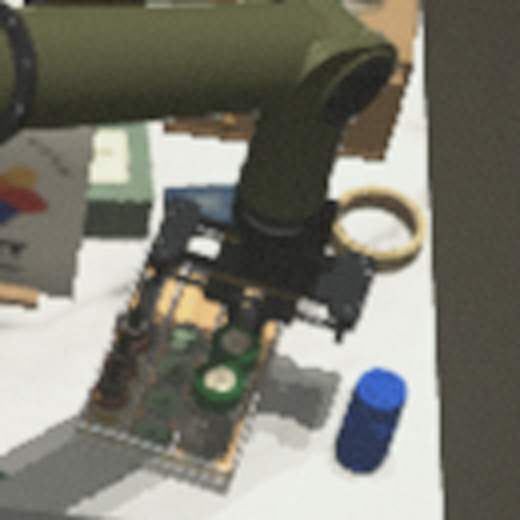

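```bash
python3 -m pendant '{"xyz":[[-0.0029,0.0007,0],[-0.0019,0.0005,0],[0,0,0],[0,0,0]],"turn":[0,0,0,0]}' ;  python3 -c "
from h import *
print(tool())"
```

```text
time_s: 10.25
tool_pos: [0.5104, -0.3022, 0.0765]
tool_rot: [25.3, 87.7, 11.5]
force: [2.3, -0.8, -2.9]
grip_width: 0.0158
(10.25, array([ 0.5104, -0.3022,  0.0765]), 'yaxis', np.float64(76.2), 'xaxis', array([ 0.039,  0.008, -0.999]), array([-17.6,  25.7,  57.5, 104.2, -26.4,  62.3, 125.7]), array([ 2.3, -0.8, -2.9]), 0.0158)
```

```bash
python3 -m pendant '{"xyz":[[0.0048,-0.0012,0],[0.0078,-0.002,0],[0.0078,-0.002,0],[0.0078,-0.002,0],[0.0078,-0.002,0],[0.0078,-0.002,0],[0.0078,-0.002,0],[0.0078,-0.002,0],[0.0078,-0.002,0],[0,0,0]],"turn":[0,0,0,0,0,0,0,0,0,0]}' ; python3 -m pendant '{"xyz":[[0,0,0],[0,0,0],[0,0,0],[0,0,0],[0,0,0.02],[0,0,0.04],[0,0,0.05],[0,0,0.04]],"turn":[0,0,0,0,0,0,0,0]}' 0.7 ; python3 -c "
from h import *
print(tool())
for c in 'side','top':
  im=snap(c,c[0]+'5.png')
  for n in ('jar_front','jar_rear','jar_new','stop_face','stop_tab'):print(n,[(round(d['score'],2),w(c,d['at']).round(3).tolist()) for d in pinpoint(c,n)])
  x,y,a,b={'side':(230,60,160,140),'top':(240,120,160,130)}[c];cv2.imwrite('pics/%sz5.png'%c[0],cv2.resize(im[y:y+b,x:x+a,::-1],None,fx=4,fy=4,interpolation=cv2.INTER_CUBIC))
"
```

```text
time_s: 11.5
tool_pos: [0.5826, -0.3194, 0.0765]
tool_rot: [29.2, 87.8, 15.5]
force: [0.7, 0.2, 0.8]
grip_width: 0.0158
time_s: 12.5
tool_pos: [0.5794, -0.3192, 0.2315]
tool_rot: [33.0, 88.0, 19.1]
force: [1.3, 0.5, -0.4]
grip_width: 0.0607
(12.5, array([ 0.5794, -0.3192,  0.2315]), 'yaxis', np.float64(76.1), 'xaxis', array([ 0.033,  0.011, -0.999]), array([-14.6,  27. ,  58.5,  83.7, -24.8,  81.2, 120.5]), array([ 1.3,  0.5, -0.4]), 0.0607)
jar_front [(0.65, [0.445, -0.426, -0.002]), (0.63, [0.425, -0.278, 0.007])]
jar_rear [(0.58, [0.467, -0.295, 0.007]), (0.27, [0.395, 0.517, -0.003])]
jar_new [(0.83, [0.462, -0.012, 0.001])]
stop_face [(0.49, [0.512, -0.258, -0.004]), (0.45, [0.558, -0.313, 0.036])]
stop_tab [(0.52, [0.582, -0.319, 0.09])]
jar_front [(0.67, [0.422, -0.279, 0.003]), (0.62, [0.437, -0.424, 0.001])]
jar_rear [(0.51, [0.46, -0.287, 0.008])]
jar_new [(0.59, [0.46, -0.01, -0.001])]
stop_face [(0.51, [0.565, -0.309, 0.042])]
stop_tab [(0.58, [0.58, -0.315, 0.092])]
```

View pics/sz5.png

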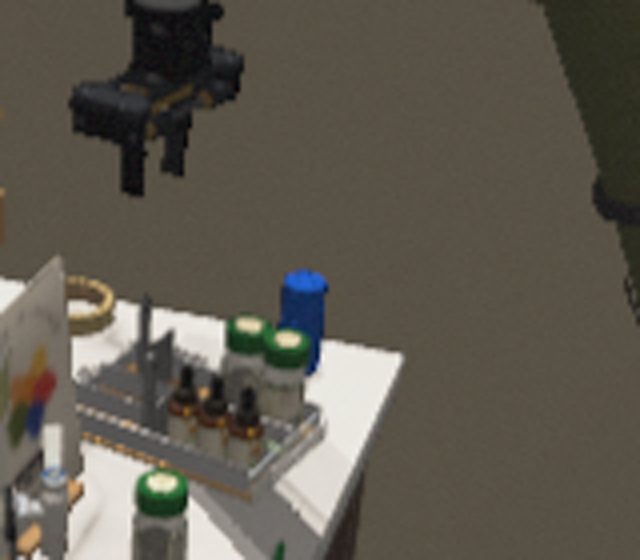

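View pics/tz5.png

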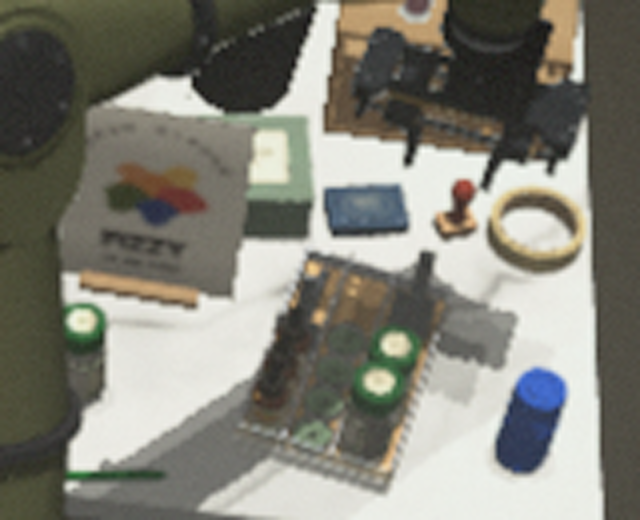

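```bash
python3 -m pendant '{"xyz":[[-0.04,0.03,0],[-0.04,0.04,0],[-0.03,0.04,0],[-0.02,0.04,0],[0,0.04,0],[0,0.04,0],[0,0,0]],"turn":[0,0,0,0,0,0,0]}' 0.85 ; python3 -c "
from h import *
print(tool())
snap('side','s6.png');snap('top','t6.png')
"
```

```text
time_s: 13.98
tool_pos: [0.4433, -0.0831, 0.2235]
tool_rot: [43.7, 88.4, 29.8]
force: [-0.2, -0.1, -0.0]
grip_width: 0.0735
(13.975, array([ 0.4433, -0.0831,  0.2235]), 'yaxis', np.float64(76.2), 'xaxis', array([ 0.025,  0.014, -1.   ]), array([-47.4, -14.3,  48.5, 112.1,  10.2,  76.3,  74.2]), array([-0.2, -0.1, -0. ]), 0.0735)
```

View pics/t6.png

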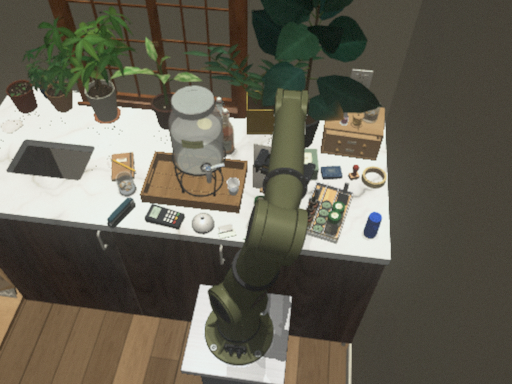

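View pics/s6.png

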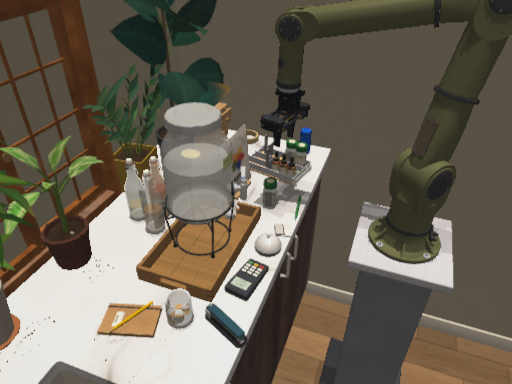

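```bash
python3 -m pendant '{"xyz":[[0.01,0.03,0],[0.005,0.025,0],[0.002,0.016,-0.01],[0,0,-0.01],[0,0,0]],"turn":[0,0,0,0,0]}' 1 ; python3 -c "
from h import *
print(tool())
for c in 'side','top':
  im=snap(c,c[0]+'7.png')
  for n in ('jar_new',):print(n,[(round(d['score'],2),w(c,d['at']).round(3).tolist()) for d in pinpoint(c,n)])
"
```

```text
time_s: 14.7
tool_pos: [0.4609, -0.022, 0.2015]
tool_rot: [36.9, 88.5, 22.0]
force: [0.8, 0.7, -0.1]
grip_width: 0.0868
(14.7, array([ 0.4609, -0.022 ,  0.2015]), 'yaxis', np.float64(75.1), 'xaxis', array([ 0.024,  0.01 , -1.   ]), array([-50.2,  -9.9,  46. , 112.7,   7. ,  72.9,  68.6]), array([ 0.8,  0.7, -0.1]), 0.0868)
jar_new [(0.72, [0.461, -0.009, -0.0])]
jar_new []
```

```bash
python3 -m pendant '{"xyz":[[0,0.012,0],[0,0,-0.03],[0,0,-0.02],[0,0,0]],"turn":[0.015,0,0,0]}' 1 ; python3 -c "
from h import *
print(tool())
for c in 'side','top':
  im=snap(c,c[0]+'8.png')
  x,y,a,b={'side':(210,100,130,130),'top':(200,120,130,130)}[c];cv2.imwrite('pics/%sz8.png'%c[0],cv2.resize(im[y:y+b,x:x+a,::-1],None,fx=4,fy=4,interpolation=cv2.INTER_CUBIC))
"
```

```text
time_s: 15.4
tool_pos: [0.463, -0.0064, 0.1534]
tool_rot: [39.3, 88.1, 25.4]
force: [0.1, 0.3, -0.4]
grip_width: 0.0867
(15.4, array([ 0.463 , -0.0064,  0.1534]), 'yaxis', np.float64(76.2), 'xaxis', array([ 0.03 ,  0.014, -0.999]), array([-51. ,  -6.7,  47. , 116.5,   4.6,  66.3,  70.2]), array([ 0.1,  0.3, -0.4]), 0.0867)
```

View pics/sz8.png

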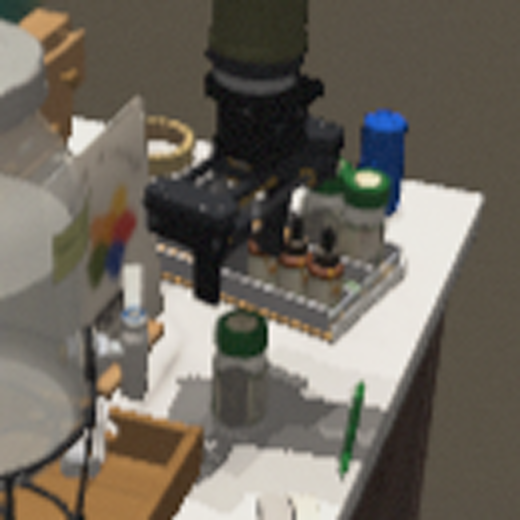

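View pics/tz8.png

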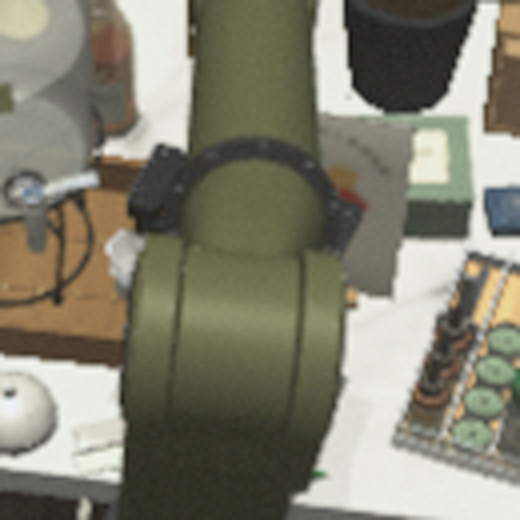

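```bash
python3 -m pendant '{"xyz":[[-0.003,-0.003,-0.02],[-0.001,0,-0.03],[-0.001,0,-0.03],[-0.001,0,-0.015],[0,0,0]],"turn":[0,0,0,0,0]}' 1 ; python3 -c "
from h import *
print(tool())"
```

```text
time_s: 16.12
tool_pos: [0.4634, -0.0074, 0.0635]
tool_rot: [37.7, 87.3, 24.0]
force: [0.6, 0.9, 0.4]
grip_width: 0.0869
(16.125, array([ 0.4634, -0.0074,  0.0635]), 'yaxis', np.float64(76.3), 'xaxis', array([ 0.043,  0.019, -0.999]), array([-50.5,   1.7,  50.2, 122.7,  -3. ,  53.7,  77.7]), array([0.6, 0.9, 0.4]), 0.0869)
```

```bash
python3 -m pendant '{"xyz":[[-0.003,-0.002,-0.007],[-0.001,0,-0.004],[0,0,0]],"turn":[0,0,0]}' 1;  python3 -m pendant '{"xyz":[[0,0,0],[0,0,0],[0,0,0],[0,0,0],[0,0,0]],"turn":[0,0,0,0,0]}' 0.4 20; python3 -c "
from h import *
print(tool())"
```

```text
time_s: 16.5
tool_pos: [0.4613, -0.009, 0.0542]
tool_rot: [37.6, 87.0, 23.9]
force: [-0.2, 0.4, -0.4]
grip_width: 0.0871
time_s: 17.12
tool_pos: [0.462, -0.0092, 0.0551]
tool_rot: [37.1, 87.0, 23.4]
force: [-1.1, -3.1, 4.6]
grip_width: 0.0459
(17.125, array([ 0.462 , -0.0092,  0.0551]), 'yaxis', np.float64(76.3), 'xaxis', array([ 0.049,  0.021, -0.999]), array([-50.2,   2.3,  50.4, 123.5,  -3.7,  52.3,  78.6]), array([-1.1, -3.1,  4.6]), 0.0459)
```

```bash
python3 -m pendant '{"xyz":[[0,0,0.01],[0,0,0.02],[0,0,0.03],[0,0,0.03],[0,0,0.03],[0,0,0.02],[0,0,0]],"turn":[0,0,0,0,0,0,0]}' ; python3 -c "
from h import *
print(tool())
snap('side','s9.png')"
```

```text
time_s: 18.0
tool_pos: [0.4604, -0.0101, 0.2016]
tool_rot: [37.7, 86.9, 23.9]
force: [0.7, 0.3, -1.1]
grip_width: 0.0454
(18.0, array([ 0.4604, -0.0101,  0.2016]), 'yaxis', np.float64(76.2), 'xaxis', array([ 0.049,  0.022, -0.999]), array([-51.3, -11.8,  45.3, 113.9,   7.8,  71.7,  67.4]), array([ 0.7,  0.3, -1.1]), 0.0454)
```

View pics/s9.png

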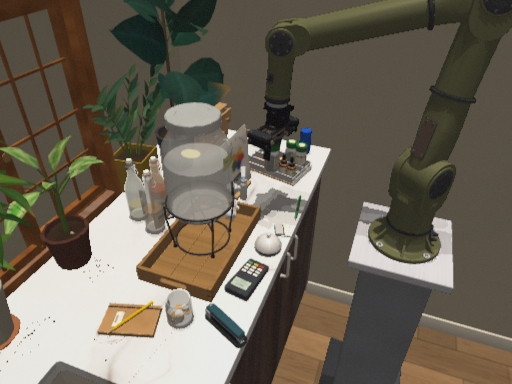

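```bash
python3 -m pendant '{"xyz":[[0,-0.02,0.005],[0,-0.03,0],[0,-0.035,0],[0.004,-0.035,0],[0.006,-0.035,0],[0.01,-0.035,0],[0.015,-0.03,0],[0.015,-0.025,0],[0.008,-0.015,0],[0,0,0]],"turn":[0,0,0,0,0,0,0,0,0,0]}' ; python3 -c "
from h import *
print(tool())"
```

```text
time_s: 19.3
tool_pos: [0.5076, -0.2923, 0.2]
tool_rot: [35.0, 88.0, 20.7]
force: [-0.5, 0.6, -0.7]
grip_width: 0.0454
(19.3, array([ 0.5076, -0.2923,  0.2   ]), 'yaxis', np.float64(75.7), 'xaxis', array([ 0.033,  0.012, -0.999]), array([-26.7,  18.8,  66.8,  97.4, -19.7,  74.8, 119.7]), array([-0.5,  0.6, -0.7]), 0.0454)
```

```bash
python3 -m pendant '{"xyz":[[0.008,-0.006,-0.01],[0.006,-0.005,-0.02],[0,0,-0.02],[0,0,0]],"turn":[0,0,0,0]}' ; python3 -c "
from h import *
print(tool())
for c in 'side','top':
  im=snap(c,c[0]+'10.png')
  x,y,a,b={'side':(230,60,160,140),'top':(250,120,140,130)}[c];cv2.imwrite('pics/%sz10.png'%c[0],cv2.resize(im[y:y+b,x:x+a,::-1],None,fx=4,fy=4,interpolation=cv2.INTER_CUBIC))
"
```

```text
time_s: 19.8
tool_pos: [0.5187, -0.3028, 0.1461]
tool_rot: [41.2, 88.1, 26.9]
force: [0.4, -1.2, -1.1]
grip_width: 0.0457
(19.8, array([ 0.5187, -0.3028,  0.1461]), 'yaxis', np.float64(75.7), 'xaxis', array([ 0.029,  0.015, -0.999]), array([-21.5,  24.2,  63.2,  98.8, -24.7,  70.7, 123.5]), array([ 0.4, -1.2, -1.1]), 0.0457)
```

View pics/sz10.png

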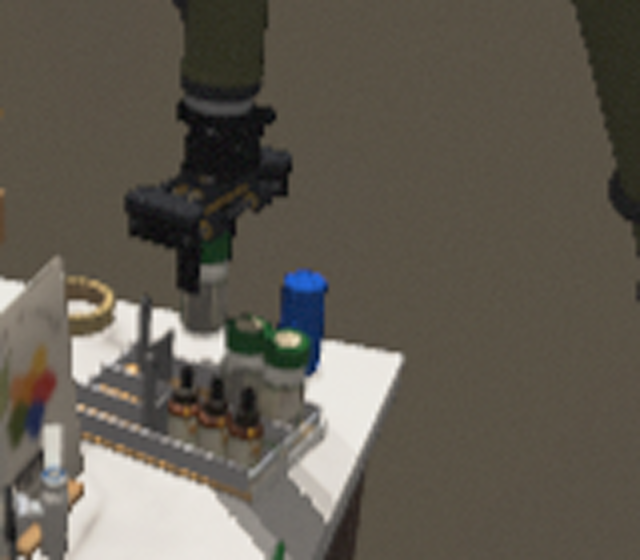

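View pics/tz10.png

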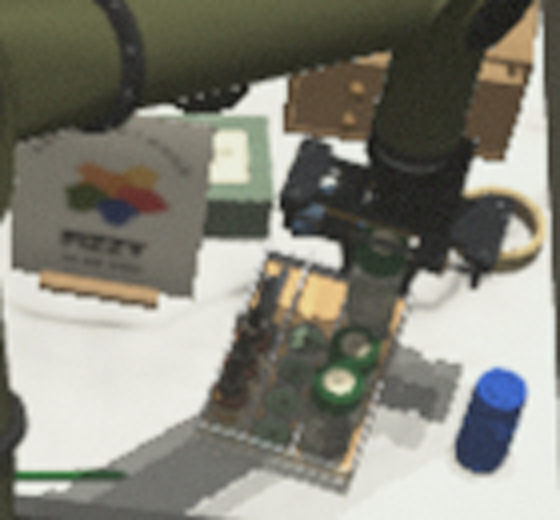

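```bash
python3 -m pendant '{"xyz":[[0.003,-0.002,-0.02],[0,0,-0.015],[0,0,0]],"turn":[0.005,0,0]}' ; python3 -c "
from h import *
t=tool();print(t);x,y=t[1][:2];u=np.array([.9727,-.2316]);d=np.array([x,y])-[.5851,-.32];print('local x',.09+d@u,'lat',d@[.2316,.9727])
"
```

```text
time_s: 20.27
tool_pos: [0.5237, -0.3053, 0.1115]
tool_rot: [35.9, 87.9, 21.9]
force: [0.4, -0.2, -0.9]
grip_width: 0.0455
(20.275, array([ 0.5237, -0.3053,  0.1115]), 'yaxis', np.float64(76.1), 'xaxis', array([ 0.034,  0.014, -0.999]), array([-19.4,  26.7,  61. , 100.3, -27.2,  67.4, 125.6]), array([ 0.4, -0.2, -0.9]), 0.0455)
local x 0.026871700000000096 lat 7.845000000001522e-05
```

```bash
python3 -m pendant '{"xyz":[[-0.001,0,-0.015],[-0.001,0,-0.015],[-0.001,0,-0.008],[0,0,0]],"turn":[0,0,0,0]}' ; python3 -c "
from h import *
t=tool();print(t);x,y=t[1][:2];u=np.array([.9727,-.2316]);d=np.array([x,y])-[.5851,-.32];print('local x',.09+d@u,'lat',d@[.2316,.9727])
for c in 'side','top':
  im=snap(c,c[0]+'11.png')
  x,y,a,b={'side':(250,110,80,80),'top':(290,150,80,80)}[c];cv2.imwrite('pics/%sz11.png'%c[0],cv2.resize(im[y:y+b,x:x+a,::-1],None,fx=6,fy=6,interpolation=cv2.INTER_CUBIC))
"
```

```text
time_s: 20.78
tool_pos: [0.5202, -0.3054, 0.0706]
tool_rot: [36.2, 87.9, 22.2]
force: [0.0, 0.6, -0.8]
grip_width: 0.0456
(20.775, array([ 0.5202, -0.3054,  0.0706]), 'yaxis', np.float64(76.0), 'xaxis', array([ 0.033,  0.014, -0.999]), array([-17.7,  29. ,  59. , 102.7, -29.7,  63.5, 127.6]), array([ 0. ,  0.6, -0.8]), 0.0456)
local x 0.02349041000000003 lat -0.0008294199999999878
```

View pics/sz11.png

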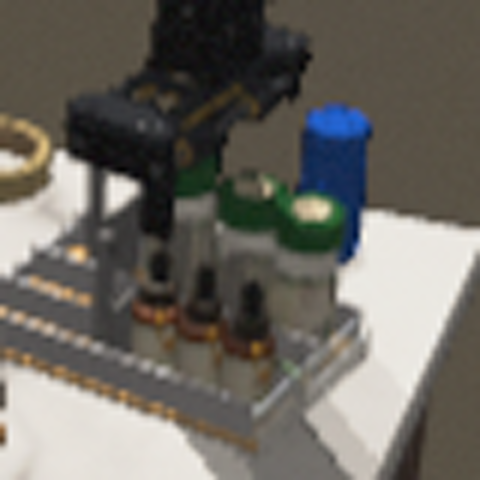

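View pics/tz11.png

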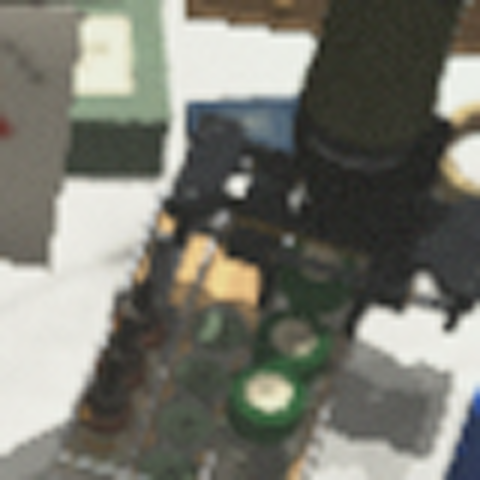

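```bash
python3 -m pendant '{"xyz":[[0.001,0.0005,-0.004],[0,0,-0.003],[0,0,0]],"turn":[0,0,0]}' ; python3 -c "
from h import *
t=tool();print(t[1],t[6:])
"
```

```text
time_s: 21.25
tool_pos: [0.5227, -0.3055, 0.0651]
tool_rot: [32.5, 87.8, 18.6]
force: [-0.5, -0.6, -0.5]
grip_width: 0.0462
[ 0.5227 -0.3055  0.0651] (array([-17.4,  29.5,  58.5, 102.8, -30.3,  62.9, 127.8]), array([-0.5, -0.6, -0.5]), 0.0462)
```

```bash
python3 -m pendant '{"xyz":[[-0.001,0,-0.002],[0,0,-0.001],[0,0,-0.001],[0,0,0]],"turn":[0,0,0,0]}' ; python3 -c "
from h import *
t=tool();print(t[1],t[6:])
"
```

```text
time_s: 21.75
tool_pos: [0.5221, -0.3062, 0.0632]
tool_rot: [32.3, 87.7, 18.4]
force: [0.2, 0.3, -1.7]
grip_width: 0.0458
[ 0.5221 -0.3062  0.0632] (array([-17.2,  29.5,  58.4, 103. , -30.4,  62.7, 128.1]), array([ 0.2,  0.3, -1.7]), 0.0458)
```

```bash
python3 -m pendant '{"xyz":[[0,0,-0.0015],[0,0,-0.0015],[0,0,0]],"turn":[0,0,0]}' ; python3 -c "
from h import *
t=tool();print(t[1],t[6:])
for c in 'side','top':
  im=snap(c,c[0]+'12.png')
  for n in ('jar_new','jar_rear'):print(n,[(round(d['score'],2),w(c,d['at']).round(3).tolist()) for d in pinpoint(c,n)])
"
```

```text
time_s: 22.12
tool_pos: [0.5227, -0.3069, 0.0632]
tool_rot: [32.7, 87.6, 18.7]
force: [0.7, -0.6, -0.9]
grip_width: 0.0458
[ 0.5227 -0.3069  0.0632] (array([-17. ,  29.6,  58.3, 102.9, -30.6,  62.6, 128.2]), array([ 0.7, -0.6, -0.9]), 0.0458)
jar_new [(0.56, [0.523, -0.311, 0.008])]
jar_rear [(0.69, [0.467, -0.297, 0.006])]
jar_new [(0.69, [0.521, -0.303, 0.008])]
jar_rear [(0.7, [0.461, -0.287, 0.012]), (0.67, [0.396, -0.274, 0.01])]
```

```bash
python3 -m pendant '{"xyz":[[0,0.001,-0.004],[0,0,0]],"turn":[0,0]}' ; python3 -c "
from h import *
t=tool();print(t[1],t[6:])
"
```

```text
time_s: 22.68
tool_pos: [0.5241, -0.308, 0.0629]
tool_rot: [29.3, 87.4, 15.3]
force: [0.3, 0.6, -1.9]
grip_width: 0.0449
[ 0.5241 -0.308   0.0629] (array([-16.9,  29.6,  58.3, 102.9, -30.7,  62.4, 128.3]), array([ 0.3,  0.6, -1.9]), 0.0449)
```

```bash
python3 -m pendant '{"xyz":[[0,0,0],[0,0,0],[0,0,0],[0,0,0],[0,0,0]],"turn":[0,0,0,0,0]}' 0.7; python3 -c "
from h import *
t=tool();print(t)
for c in 'side','top':
  im=snap(c,c[0]+'13.png')
  for n in ('jar_new','jar_rear'):print(n,[(round(d['score'],2),w(c,d['at']).round(3).tolist()) for d in pinpoint(c,n)])
  x,y,a,b={'side':(250,110,80,80),'top':(290,150,80,80)}[c];cv2.imwrite('pics/%sz13.png'%c[0],cv2.resize(im[y:y+b,x:x+a,::-1],None,fx=6,fy=6,interpolation=cv2.INTER_CUBIC))
"
```

```text
time_s: 23.3
tool_pos: [0.5235, -0.3071, 0.0612]
tool_rot: [30.8, 87.5, 16.8]
force: [-0.5, -0.7, 0.0]
grip_width: 0.0608
(23.3, array([ 0.5235, -0.3071,  0.0612]), 'yaxis', np.float64(76.0), 'xaxis', array([ 0.042,  0.013, -0.999]), array([-16.9,  29.7,  58.2, 103. , -30.8,  62.4, 128.3]), array([-0.5, -0.7,  0. ]), 0.0608)
jar_new [(0.71, [0.524, -0.307, 0.009])]
jar_rear [(0.46, [0.466, -0.295, 0.006]), (0.4, [0.514, -0.258, -0.004]), (0.39, [0.425, -0.281, 0.01])]
jar_new [(0.55, [0.521, -0.303, 0.009])]
jar_rear [(0.6, [0.461, -0.29, 0.008]), (0.35, [0.423, -0.277, 0.006])]
```

View pics/sz13.png

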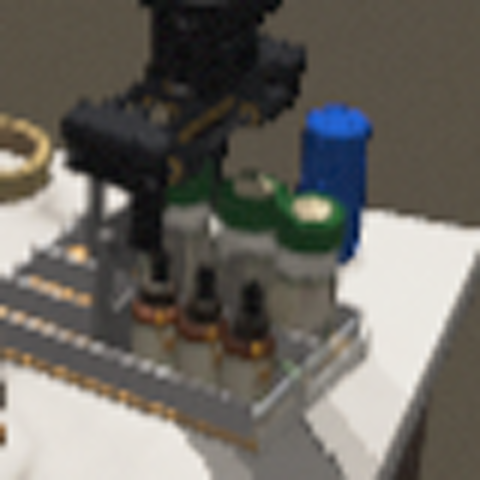

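View pics/tz13.png

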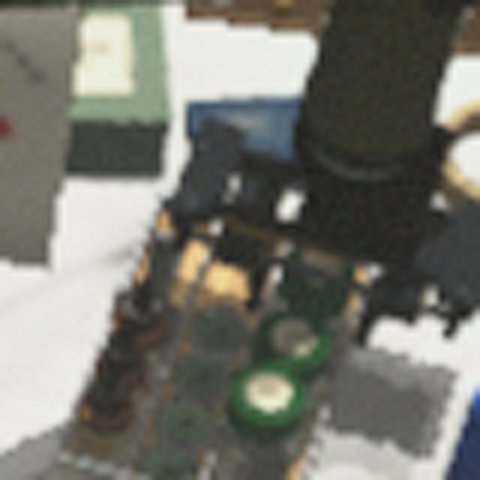

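```bash
python3 -m pendant '{"xyz":[[0,0.001,0.02],[0,0,0.03],[0,0,0.04],[0,0,0.04],[0,0,0.015],[0,0,0]],"turn":[0,0,0,0,0,0]}' ; python3 -c "
from h import *
t=tool();print(t)
for c in 'side','top':
  im=snap(c,c[0]+'14.png')
  for n in ('jar_new','jar_rear','stop_tab'):print(n,[(round(d['score'],2),w(c,d['at']).round(3).tolist()) for d in pinpoint(c,n)])
  x,y,a,b={'side':(250,100,80,80),'top':(290,150,80,80)}[c];cv2.imwrite('pics/%sz14.png'%c[0],cv2.resize(im[y:y+b,x:x+a,::-1],None,fx=6,fy=6,interpolation=cv2.INTER_CUBIC))
"
```

```text
time_s: 24.35
tool_pos: [0.5231, -0.307, 0.2161]
tool_rot: [28.4, 87.3, 14.3]
force: [0.9, 0.5, -0.8]
grip_width: 0.0608
(24.35, array([ 0.5231, -0.307 ,  0.2161]), 'yaxis', np.float64(75.9), 'xaxis', array([ 0.045,  0.012, -0.999]), array([-23.2,  20.5,  65.4,  93.8, -21.4,  76.7, 121.2]), array([ 0.9,  0.5, -0.8]), 0.0608)
jar_new [(0.73, [0.524, -0.307, 0.005])]
jar_rear [(0.44, [0.467, -0.292, 0.005])]
stop_tab [(0.43, [0.584, -0.322, 0.092])]
jar_new [(0.69, [0.522, -0.305, 0.008])]
jar_rear [(0.68, [0.46, -0.287, 0.011])]
stop_tab [(0.5, [0.579, -0.316, 0.093])]
```

View pics/sz14.png

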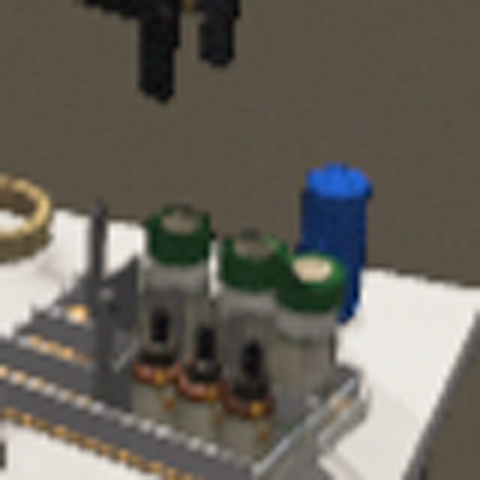

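View pics/tz14.png

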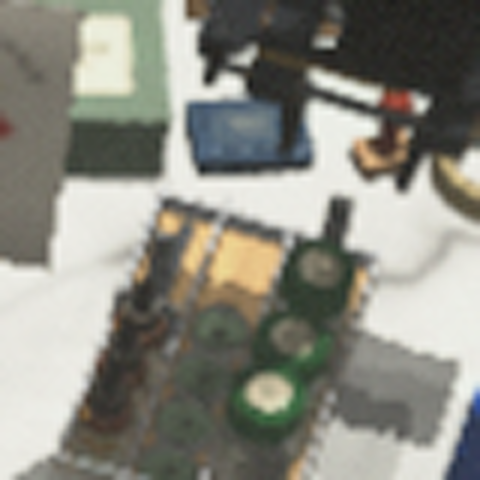

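```bash
python3 -m pendant '{"xyz":[[0.02,-0.004,0],[0.02,-0.004,0],[0.015,-0.004,-0.01],[0,0,-0.02],[0,0,-0.02],[0,0,0]],"turn":[0,0,0,0,0,0]}' ; python3 -c "
from h import *
t=tool();print(t)"
```

```text
time_s: 25.5
tool_pos: [0.5761, -0.3178, 0.1578]
tool_rot: [36.5, 87.8, 22.4]
force: [0.1, -0.5, -0.3]
grip_width: 0.0606
(25.5, array([ 0.5761, -0.3178,  0.1578]), 'yaxis', np.float64(75.8), 'xaxis', array([ 0.036,  0.015, -0.999]), array([-15.7,  30.6,  59.6,  89.8, -29.1,  74.5, 123.8]), array([ 0.1, -0.5, -0.3]), 0.0606)
```

```bash
python3 -m pendant '{"xyz":[[0.006,-0.002,-0.005],[0,0,-0.03],[0,0,-0.025],[-0.001,0,-0.015],[0,0,0]],"turn":[0,0,0,0,0]}' ; python3 -c "
from h import *
t=tool();print(t)"
```

```text
time_s: 26.12
tool_pos: [0.5832, -0.3207, 0.0832]
tool_rot: [32.1, 87.5, 17.9]
force: [0.6, 0.1, -0.7]
grip_width: 0.0607
(26.125, array([ 0.5832, -0.3207,  0.0832]), 'yaxis', np.float64(75.9), 'xaxis', array([ 0.042,  0.013, -0.999]), array([-13.3,  35. ,  56.2,  93.1, -33.2,  67.8, 126.4]), array([ 0.6,  0.1, -0.7]), 0.0607)
```

```bash
python3 -m pendant '{"xyz":[[-0.001,0.001,-0.006],[0,0,0]],"turn":[0,0]}' 0.7; python3 -m pendant '{"xyz":[[0,0,0],[0,0,0],[0,0,0],[0,0,0],[0,0,0],[0,0,0]],"turn":[0,0,0,0,0,0]}' 0 30;  python3 -c "
from h import *
print(tool())"
```

```text
time_s: 26.38
tool_pos: [0.5831, -0.3204, 0.0786]
tool_rot: [29.8, 87.4, 15.6]
force: [0.1, -0.5, 0.1]
grip_width: 0.0608
time_s: 27.12
tool_pos: [0.5844, -0.3199, 0.0803]
tool_rot: [29.5, 87.2, 15.4]
force: [0.5, 3.3, 1.7]
grip_width: 0.0156
(27.125, array([ 0.5844, -0.3199,  0.0803]), 'yaxis', np.float64(75.9), 'xaxis', array([ 0.047,  0.013, -0.999]), array([-13.3,  35. ,  56. ,  93.5, -33.5,  67.2, 126.6]), array([0.5, 3.3, 1.7]), 0.0156)
```

```bash
python3 -m pendant '{"xyz":[[-0.0048,0.0012,0],[-0.0048,0.0012,0],[-0.0048,0.0012,0],[-0.0048,0.0012,0],[-0.0048,0.0012,0],[0,0,0]],"turn":[0,0,0,0,0,0]}' ;  python3 -c "
from h import *
t=tool();print(t[1],t[6:])"
```

```text
time_s: 27.88
tool_pos: [0.5591, -0.3138, 0.0803]
tool_rot: [27.5, 87.2, 13.4]
force: [-0.3, 0.8, 0.7]
grip_width: 0.0151
[ 0.5591 -0.3138  0.0803] (array([-15.4,  32.2,  57.5,  97.4, -32. ,  65.6, 127.1]), array([-0.3,  0.8,  0.7]), 0.0151)
```

```bash
for i in 1; do python3 -m pendant '{"xyz":[[-0.0029,0.0007,0],[-0.0029,0.0007,0],[0,0,0],[0,0,0]],"turn":[0,0,0,0]}'; done;  python3 -c "
from h import *
t=tool();print(t[1],t[6:])
for c in 'side','top':
  im=snap(c,c[0]+'15.png')
  for n in ('jar_front','jar_rear','jar_new','stop_face'):print(n,[(round(d['score'],2),w(c,d['at']).round(3).tolist()) for d in pinpoint(c,n)])
  x,y,a,b={'side':(250,100,80,80),'top':(290,150,80,80)}[c];cv2.imwrite('pics/%sz15.png'%c[0],cv2.resize(im[y:y+b,x:x+a,::-1],None,fx=6,fy=6,interpolation=cv2.INTER_CUBIC))
"
```

```text
time_s: 28.38
tool_pos: [0.5536, -0.3125, 0.0803]
tool_rot: [26.2, 87.1, 12.1]
force: [2.6, 1.1, -0.9]
grip_width: 0.0159
[ 0.5536 -0.3125  0.0803] (array([-15.9,  31.5,  57.8,  98.3, -31.6,  65.2, 127.1]), array([ 2.6,  1.1, -0.9]), 0.0159)
jar_front [(0.73, [0.445, -0.425, -0.004]), (0.72, [0.422, -0.282, 0.007]), (0.6, [0.394, 0.518, -0.001])]
jar_rear [(0.64, [0.466, -0.294, 0.007]), (0.55, [0.502, -0.208, 0.006])]
jar_new [(0.77, [0.51, -0.305, 0.011]), (0.43, [0.554, -0.311, 0.093])]
stop_face []
jar_front [(0.71, [0.417, -0.278, 0.005]), (0.58, [0.443, -0.423, 0.001])]
jar_rear [(0.43, [0.457, -0.288, 0.009])]
jar_new [(0.55, [0.507, -0.303, 0.008])]
stop_face []
```

View pics/sz15.png

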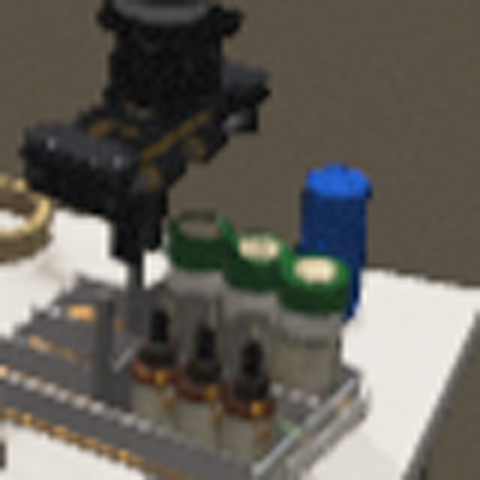

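View pics/tz15.png

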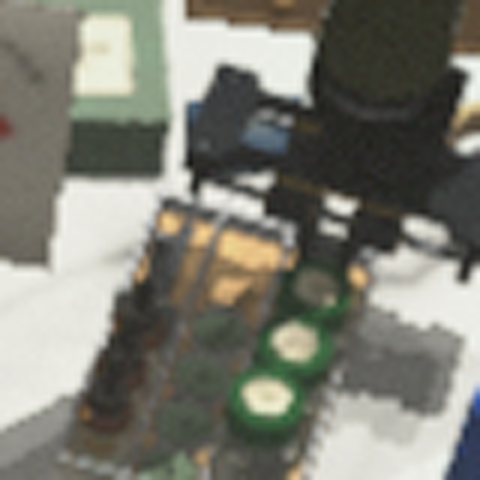

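```bash
python3 -m pendant '{"xyz":[[-0.0039,0.001,0],[0,0,0],[0,0,0]],"turn":[0,0,0]}';python3 -m pendant '{"xyz":[[-0.0039,0.001,0],[0,0,0],[0,0,0]],"turn":[0,0,0]}'
```

```text
time_s: 29.25
tool_pos: [0.5515, -0.312, 0.0803]
tool_rot: [22.5, 86.9, 8.5]
force: [3.3, -0.2, -1.6]
grip_width: 0.0155
time_s: 29.62
tool_pos: [0.5516, -0.312, 0.0804]
tool_rot: [16.5, 86.5, 2.5]
force: [4.0, -1.1, -1.5]
grip_width: 0.0162
```

```bash
python3 -m pendant '{"xyz":[[-0.0068,0.0017,0],[0,0,0]],"turn":[0,0]}'; python3 -c "
from h import *
t=tool();print(t[1],t[5:])
for c in 'side','top':
  im=snap(c,c[0]+'16.png')
  x,y,a,b={'side':(250,100,80,80),'top':(290,150,80,80)}[c];cv2.imwrite('pics/%sz16.png'%c[0],cv2.resize(im[y:y+b,x:x+a,::-1],None,fx=6,fy=6,interpolation=cv2.INTER_CUBIC))
"
```

```text
time_s: 29.88
tool_pos: [0.5512, -0.312, 0.0806]
tool_rot: [9.6, 85.8, -4.3]
force: [1.7, -0.6, -3.4]
grip_width: 0.0153
[ 0.5512 -0.312   0.0806] (array([ 0.073, -0.006, -0.997]), array([-17.3,  30. ,  58.6, 100.3, -31.3,  62.8, 127.3]), array([ 1.7, -0.6, -3.4]), 0.0153)
```

View pics/sz16.png

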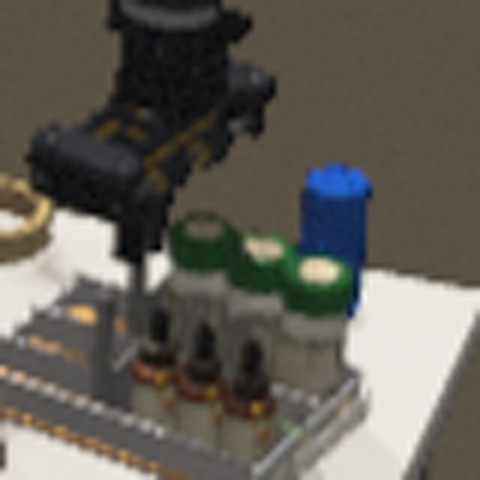

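```bash
python3 -m pendant '{"xyz":[[0,0,0],[0,0,0],[0,0,0],[0,0,0],[0,0,0]],"turn":[0,0,0,0,0]}' 0.7; python3 -m pendant '{"xyz":[[0,0,0.02],[0,0,0.03],[0,0,0.04],[0,0,0.04],[0,0,0.03],[0,0,0]],"turn":[0,0,0,0,0,0]}' ; python3 -c "
from h import *
t=tool();print(t)
for c in 'side','top':
  im=snap(c,c[0]+'17.png')
  for n in ('jar_front','jar_rear','jar_new','stop_face','stop_tab'):print(n,[(round(d['score'],2),w(c,d['at']).round(3).tolist()) for d in pinpoint(c,n)])
  x,y,a,b={'side':(250,100,80,80),'top':(290,150,80,80)}[c];cv2.imwrite('pics/%sz17.png'%c[0],cv2.resize(im[y:y+b,x:x+a,::-1],None,fx=7,fy=7,interpolation=cv2.INTER_CUBIC))
"
```

```text
time_s: 30.6
tool_pos: [0.5473, -0.3122, 0.0806]
tool_rot: [12.2, 86.1, -1.9]
force: [0.1, 0.6, -0.4]
grip_width: 0.0561
time_s: 31.35
tool_pos: [0.5465, -0.3139, 0.2528]
tool_rot: [10.5, 85.9, -3.7]
force: [-0.8, 1.2, 0.1]
grip_width: 0.061
(31.35, array([ 0.5465, -0.3139,  0.2528]), 'yaxis', np.float64(75.8), 'xaxis', array([ 0.072, -0.005, -0.997]), array([-22.4,  21.2,  65.5,  89. , -22.1,  79.2, 120.4]), array([-0.8,  1.2,  0.1]), 0.061)
jar_front [(0.54, [0.443, -0.423, -0.004])]
jar_rear [(0.6, [0.463, -0.292, 0.006])]
jar_new [(0.59, [0.508, -0.305, 0.009])]
stop_face [(0.69, [0.398, 0.345, -0.004]), (0.47, [0.525, -0.309, 0.038])]
stop_tab [(0.38, [0.551, -0.311, 0.094])]
jar_front [(0.91, [0.441, -0.424, -0.002]), (0.77, [0.414, -0.277, 0.007]), (0.63, [0.519, 0.531, 0.006])]
jar_rear [(0.64, [0.457, -0.289, 0.008]), (0.64, [0.433, -0.186, 0.01])]
jar_new [(0.57, [0.504, -0.301, 0.006])]
stop_face [(0.64, [0.469, -0.191, 0.009]), (0.51, [0.408, 0.347, -0.002])]
stop_tab [(0.5, [0.548, -0.307, 0.094])]
```

View pics/sz17.png

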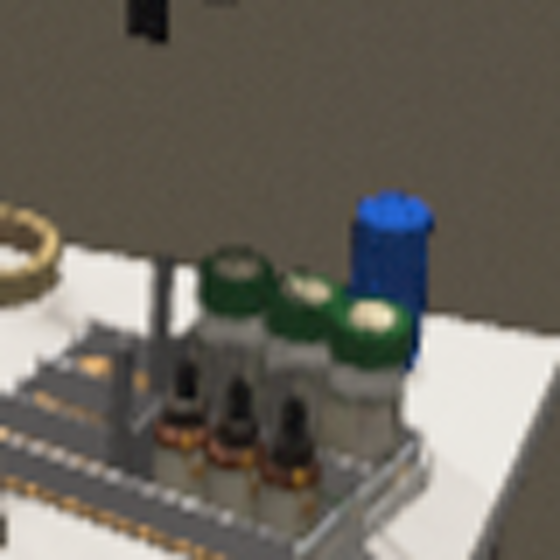

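View pics/tz17.png

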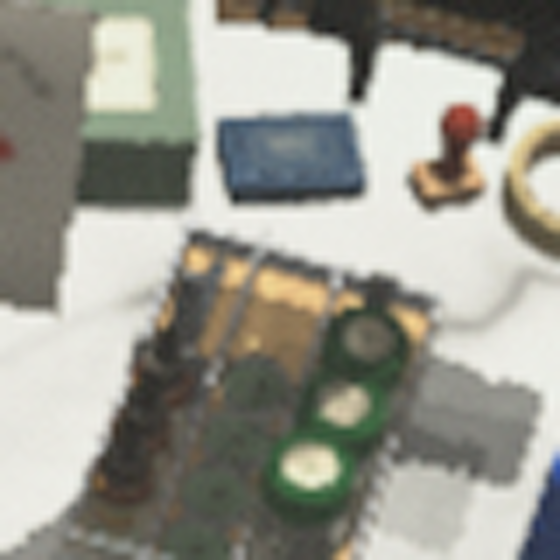

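```bash
python3 -c "
from h import *
def g(c,pts,x0,y0):
  P=[ray(c,x0+u/7,y0+v/7,.114)[:2] for u,v in pts];R=np.array([[.9727,-.2316],[.2316,.9727]])
  for p in P:print(c,p.round(4),(R@(p-np.array([.5851,-.32]))+[.09,-.045]).round(4))
  print(np.linalg.norm(P[0]-P[1]),np.linalg.norm(P[1]-P[2]))
g('top',[(309,465),(345,402),(370,338)],290,150)
g('side',[(373,313),(306,287),(239,261)],250,100)
"
```

```text
top [ 0.4158 -0.2753] [-0.085  -0.0407]
top [ 0.4581 -0.2921] [-0.04   -0.0473]
top [ 0.5014 -0.3038] [ 0.0048 -0.0486]
0.04548810307061011 0.04486034589314849
side [ 0.4163 -0.2779] [-0.0839 -0.0431]
side [ 0.4591 -0.2928] [-0.0389 -0.0477]
side [ 0.5031 -0.3081] [ 0.0075 -0.0524]
0.045267175929173016 0.046625737794827295
```

```bash
python3 -c "
from h import *
print(tool());print(sign_off())"
```

```text
(31.95, array([ 0.5455, -0.3124,  0.2485]), 'yaxis', np.float64(75.8), 'xaxis', array([ 0.066, -0.002, -0.998]), array([-22.4,  21.4,  65.3,  89.3, -22.2,  79.1, 120.5]), array([-0.5,  0.3, -0.2]), 0.0606)
the job is handed in; nothing more can be done
None
```

I handed the job in at about 32 s of the 72 s allowed. By my last checks, all three jars stand closed up to the lip with the back-stop against the last one. `sign_off()` reports no verdict, so I can't confirm how it was judged.

**What I did:**
- I pinched the back-stop's tab and pushed both old jars forward to the lip.
- I slid the stop back and set the new jar down upright behind them.
- I slid the stop forward again until it would not move, then let go and lifted clear.

**Last checks, from the pictures and the tool readings:**
- **Row:** all three jars look upright, in the right order. Measured on the cap tops, the spacings are about 45 to 47 mm, which means touching. The first jar is at x of about -0.084 m in the rack frame and the new one at about +0.006 m.
- **Back-stop:** it stopped at about 34 mm of travel, within about 1 mm of where I expected three closed-up jars to stop it. Another 4 mm and then 7 mm of commanded push moved it no more than 0.4 mm.
- **Other goods:** the dropper bottles and the blue look-alike show no visible shift. I did not measure the bell, reader, tip jar or stapler at the end.

**What disagreed or drifted:**
- **Sideways position of the new jar:** the side camera put it at y of about -0.052 m, close to the -0.053 m limit, and the top camera at about -0.049 m. The dividers allow no more than about -0.049 m.
- **Tool tilt:** the tool tilted by up to about 4° against the blocked stop, with no visible effect on the jars.
- **Detections:** the detector's last stop-face positions were mixed. The side camera gave one plausible hit behind a higher-scored false one, and the top camera gave only false ones. I relied on the tab position and the push stopping instead.

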